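# Open the touch-latch spice cupboard

### The job

Get at the spices: the taller of the two small wooden cupboards has a handleless door on a push-to-open catch. Press the door in near its free edge and draw back so that it springs ajar by itself, then push it on from behind with a finger until it stands wide open, about square to the cupboard. Do not pinch the door, and leave the lower cupboard shut and everything else standing where it is.

Things in the scene. Friction and masses are not known exactly. Their poses are not given: they have to be found in the camera images.
- tall: the taller cupboard, fixed: pale wood, 160 wide (y) x 110 deep (x) x 190 mm high. Origin at the centre of its underside; its front, with the door, faces its own -x; z up. The door is 156 wide x 184 high x 14 mm thick, its top 3 mm below the cupboard's top. Two spice jars stand inside.
- tall_door (a joint): hinge of the taller cupboard's door, rad: 0 shut, negative pressed in (stop at -0.04), positive open (stop at 1.75). Upright axis at the door's left edge seen from the robot (cupboard's +y side); the free edge swings out to -x. Once the catch lets go, a spring pushes the door out to about 0.5 rad; beyond that it swings on against light friction (about 1 N) and stays where left. It does not latch again.
- tall_press (a point): point on the outer face of that door over the catch: 32 mm in from the cupboard's free (right) side, 30 mm below the cupboard's top; moves with the door, x axis square to the door and into the cupboard. The catch lets go once the door is pushed in about 3 mm here (about -0.025 rad, about 4 N); the door then springs out as the finger draws back.
- tall_back (a point): point on the inner (cupboard-side) face of that door, 115 mm from the hinge, 30 mm below the cupboard's top; moves with the door, its x axis pointing out of the inner face. When the door stands ajar at 0.5 rad, about 60 mm of free gap, open from above, lies between it and the plane of the cupboard's front edges.
- tall_hinge (a point): point on the hinge axis at the height of the cupboard's top (z = 190 mm); the axis runs through the middle of the door's thickness at its hinge edge.
- low: the lower cupboard, fixed: pale wood, 180 wide (y) x 110 deep (x) x 130 mm high, same make, its door hinged on the other side. Origin at the centre of its underside; front faces its own -x. To be left shut.
- low_door (a joint): hinge of the lower cupboard's door, rad: 0 shut, negative pressed in, positive open; it has the same push-to-open catch.
- timer: white wind-up kitchen timer, 63 mm across, 48 high, standing in front of the lower cupboard; origin under its centre. Loose bystander.
- garlic: garlic bulb, 52 mm, lying on top of the lower cupboard; origin under its centre. Loose bystander.
- jar: clip-top glass jar, 99x88x126 mm, at the left; origin at its underside. Loose bystander.
- candle: candle in a short tumbler, 67 mm across, 64 high, at the left; origin under its centre. Loose bystander.
- tomato: tomato, 77 mm across, 72 high, at the right; origin under its centre. Loose bystander.
- apple: apple, 70 mm, at the right; origin under its centre. Loose bystander.

How it is judged (in metres and radians):
On the way, in this order (a step that is already met when the one before it is completed fails the run):
1. the taller cupboard's door is pressed in by the fingers (value of joint tall_door below -0.012 rad and contact force between the fingers and tall above 0.3 N), for 0.02 s.
2. the door has sprung ajar by itself, not touched by the fingers (value of joint tall_door between 0.3 and 0.9 rad and contact force between the fingers and tall below 0.1 N), for 0.2 s.
3. the door is pushed wide open (value of joint tall_door above 1.3 rad), for 0.1 s.
At the end, for the whole second after the job is handed in: The taller cupboard's door stands open by more than 1.3 rad (75 degrees) and at rest, the lower cupboard's door is shut (below 0.06 rad), and each loose bystander is within 25 mm of where it started (value of joint tall_door above 1.3 rad and velocity of joint tall_door between -0.05 and 0.05 rad/s and value of joint low_door below 0.06 rad and distance of each of timer, garlic, jar, candle, tomato, apple from where it was at the start of the episode below 0.025 m); the robot touches nothing.
It fails at once if the lower cupboard's door springs open (value of joint low_door above 0.06 rad).
It fails at once if the door is pinched: fingers press on its outer and inner faces at once (contact force between the fingers and tall_door_outer above 1.5 N and contact force between the fingers and tall_door_inner above 1.5 N).
It fails at once if a bystander (timer, garlic, jar, candle, tomato or apple) is moved or lifted by more than 25 mm (distance of any of timer, garlic, jar, candle, tomato, apple from where it was at the start of the episode above 0.025 m).
It also fails if it takes over 48 s, if anything falls off the work surface, if the arm or the gripper's body presses on something with over 40 N, if the wrist force passes 120 N, or if a joint passes its speed limit or range.

### The arm

A 6-joint arm with a two-finger parallel gripper is mounted at the origin on the work surface; the furniture and walls round the work are solid. World frame = base frame: x ahead of the robot, y to its left, z up, the work surface at z = 0. Lengths are in m, angles in degrees, forces in N, time in s.
With the tool pointing down it reaches from about 0.4 to 0.825 m from the base axis. Payload 7 kg.
Tool frame: the origin (TCP) lies on the centre line of the jaws, within the pads' length; the fingertips stand 19 mm ahead of it and the grasp point (between the pads) is the TCP; z points along the fingers, y is the line along which they close (so a half turn about z gives the same grasp; the last joint's range is limited). The gripper opens to 88 mm and grips with 3 to 60 N. Pads are 19 mm wide; open, the fingers measure 130 mm over their backs; the gripper's body (78 mm by 193 mm) begins 47 mm behind the grasp point.
Start: joints at [88.47, 20.546, 0.682, 0, -70.136, -16.507], TCP at [0.209, 0.642, 0.246] pointing down, gripper open.
Joint ranges: [-176.03, 176.03], [-82.01, 121.73], [-58.28, 71.71], [-173.87, 95.51], [-174.79, -0.11], [-173.66, 173.66]. Speed limits (degrees/s): [136.94, 136.94, 172.46, 180, 180, 180].

### API

Orientations are given as [roll, pitch, yaw] about the fixed x, y, z axes, in that order (R = Rz(yaw) Ry(pitch) Rx(roll)).
In Python, from plant import * gives the robot as it stands. The module is installed in compiled form; this text tells all that it offers.
- The arm moves only by the tool play_rows, never from a script. Its argument "deltas" is a list of rows, each a list of 6 numbers: the shift along the world's x, y, z scaled (see below), then the turn, a rotation vector about the world's x, y, z scaled (see below). A call has 1 to 10 rows; each row shifts and turns the commanded pose from where the row before left it; what a row does not reach is not made up. The controller multiplies each number of a shift by 800 mm and each number of a turn by 180 degrees. A row lasts 1/10 s, in which the tool goes at most 50 mm and 8.59 degrees, less where a joint would pass 70% of its speed; a pose out of reach is approached as far as the arm can. A call with a number of a shift or a turn outside -1 to 1 is refused whole. A call with a gripper value outside its range is refused whole. "gripper" is the gripper command: -1 is shut, 1 is fully open, values between are in proportion, set as the call begins (left out, the last holds). The fingers move at their own pace and stop on an object; the grip force is fixed at half the most. Time passes only in rows, so rows that do not move let the fingers close. It gives the time, the measured TCP pose, the force, the opening and the grip force at its end, in the units of the state.
- get_obs(): the state, without advancing time (a new reading comes with each control period).
- snapshot(name): name is "scene" or "top" or "wrist"; returns (picture, depth): 400x640x3 uint8, blue, green, red; 400x640 float32, m along the optical axis (not along the pixel's ray), 0 where there is no reading.
- camera_model(name): a dict with "fx", "fy", "cx", "cy" (pixels), "k1" (the pictures are not rectified: a ray, as slopes to the right and down, at radius r is drawn at 1 + k1 r^2 times it, then the intrinsics apply), "world_to_cam" (4x4, takes a point from world to camera coordinates). Camera axes: x right, y down, z forward; pixel columns grow to the right and rows downward; lengths in m; the calibration is good to about 2 mm. A picture is of the moment at which its call begins: read the wrist's pose just before it. camera_model takes no time and is no camera call; for the wrist camera it gives the pose at the moment of the call.
- close_job(): hands the job in; it is judged then, once.
The state is a dict: "clock": time; "joint_pos": joint angles; "qvel": joint speeds; "tau": joint torques, N m; "tool_pos": TCP position; "orientation": TCP orientation; "force": force on the tool from outside, world axes, zero at the start; "moment": the same for the moment, N m; "opening": finger opening in m; "gripper_force": force on a finger pad.
Only numpy, scipy, OpenCV 4.12 (cv2) and the standard library are available. Lean on these libraries where they do the work, as an engineer would, in place of code of your own. Each camera call takes 0.05 s, during which the arm holds its last target. There are 200 camera calls.

## Working session

There is one attempt and no reset: what is moved stays moved. The work goes in short steps, Python scripts to look and compute and a tool call to move; the robot and the scene stay as the last step left them, time stands still between calls to the robot, and variables do not carry over. Pictures are saved under pics/ and viewed, at most 10 in all, crops included, and the job is handed in when it is done.

Besides the shell and the picture viewer there is one more tool, called after ">>>" as name(argument=value, ...) on one line, values as JSON. play_rows: Moves the arm, as the interface text tells. Its arguments: {"type":"object","properties":{"deltas":{"type":"array","items":{"type":"array","items":{"type":"number","minimum":-1,"maximum":1}}},"gripper":{"type":"number"}},"required":["deltas"]}

```bash
mkdir -p pics
cat > h.py <<'E'
from plant import *
import numpy as np, cv2
def pts(name):
    m=camera_model(name); im,d=snapshot(name)
    v,u=np.mgrid[0:400,0:640]
    x=(u-m['cx'])/m['fx']; y=(v-m['cy'])/m['fy']
    a,b=x.copy(),y.copy()
    for _ in range(8):
        s=1+m['k1']*(a*a+b*b); a,b=x/s,y/s
    P=np.stack([a*d,b*d,d],-1); T=np.linalg.inv(np.array(m['world_to_cam']))
    W=P@T[:3,:3].T+T[:3,3]; W[d==0]=np.nan
    return im,W
E
python3 - <<'E'
from h import *
o=get_obs(); print(o)
for n in('scene','top'):
    im,W=pts(n); np.save(n+'.npy',W); cv2.imwrite(f'pics/{n}.png',im)
E
```

```text
{'clock': 0.0, 'joint_pos': array([ 8.84696946e+01,  2.05904820e+01,  6.33428471e-01, -1.94641744e-02,
       -7.01359337e+01, -1.65074688e+01]), 'qvel': array([ 0.06166251, -0.09404821, -0.07886773,  0.06363111, -0.05958041,
       -0.05605082]), 'tau': array([ 1.23243894e-04, -5.82721746e+01,  2.93056011e+01,  6.99725524e+00,
        6.95747993e-03, -1.54233867e-04]), 'tool_pos': array([0.20888827, 0.64137993, 0.24463286]), 'orientation': array([ 1.79905646e+02, -8.88047967e-03, -1.80443955e+01]), 'force': array([ 0.74871362, -0.75277633,  0.41945196]), 'moment': array([ 0.042454  , -0.01808935, -0.04722634]), 'gripper_force': 0.0, 'opening': 0.08801614882500822}
```

View pics/scene.png

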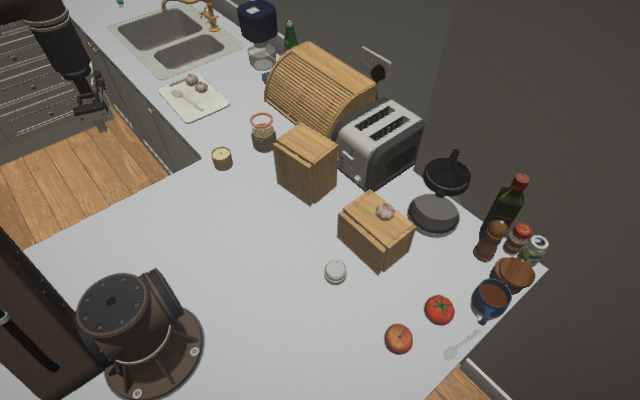

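View pics/top.png

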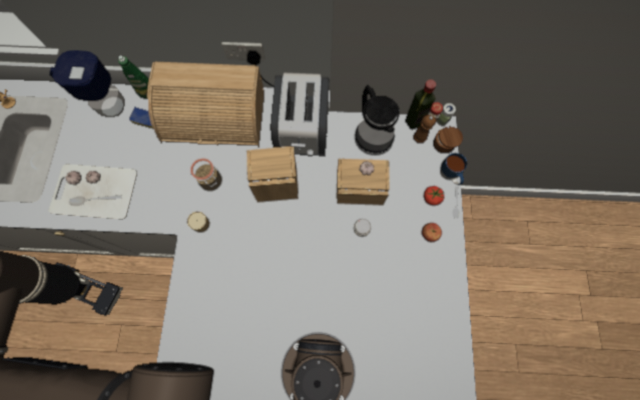

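The tall cupboard is at top-view px (272,172) and the low one at (362,180). The timer is at (362,227), the jar at (204,172) and the candle at (197,221). Next I'll measure the cupboards from depth.

Run:
```python
from h import *
W=np.load('top.npy')
def sel(u0,u1,v0,v1,z0,z1):
    P=W[v0:v1,u0:u1].reshape(-1,3); return P[(P[:,2]>z0)&(P[:,2]<z1)]
S=np.load('scene.npy').reshape(-1,3)
for n,a in dict(tall=(235,305,135,205,.178,.205),low=(325,400,150,210,.122,.14)).items():
    P=sel(*a); r=cv2.minAreaRect(P[:,:2].astype(np.float32)); print(n,len(P),np.median(P[:,2]),r,'\n',cv2.boxPoints(r))
    c=np.array(r[0]); Q=S[(np.hypot(*(S[:,:2]-c).T)<.14)&(S[:,2]>a[4])&(S[:,2]<a[5])]
    r=cv2.minAreaRect(Q[:,:2].astype(np.float32)); print(' scene',len(Q),np.median(Q[:,2]),r,'\n',cv2.boxPoints(r))
for n,a in dict(timer=(345,380,210,245),jar=(185,222,152,192),candle=(183,212,205,235),tom=(420,448,182,208),toaster=(265,328,65,160),garlic=(355,378,155,178)).items():
    P=sel(*a,.02 if n!='garlic' else .14,.4); print(n,P.min(0).round(3),P.max(0).round(3))
im=cv2.imread('pics/top.png')[130:240,180:410]; cv2.imwrite('pics/tc.png',cv2.resize(im,None,fx=3.4,fy=3.4,interpolation=2))
```

```text
tall 1693 0.1889426505837577 ((0.6417014598846436, 0.1880175769329071), (0.1333611011505127, 0.1599864810705185), 7.689096927642822) 
 [[0.56491756 0.25836986]
 [0.5863234  0.09982188]
 [0.71848536 0.11766529]
 [0.69707954 0.2762133 ]]
 scene 1657 0.18987297018388327 ((0.6746605634689331, 0.19264954328536987), (0.19789834320545197, 0.1633509248495102), 8.249832153320312) 
 [[0.56501573 0.25928164]
 [0.5884549  0.09762108]
 [0.7843054  0.12601745]
 [0.7608662  0.287678  ]]
low 1548 0.12915655328238196 ((0.6419165730476379, -0.1288476288318634), (0.13259580731391907, 0.18007341027259827), 0.9693821668624878) 
 [[ 0.5741049  -0.03994544]
 [ 0.5771514  -0.21999308]
 [ 0.70972824 -0.21774982]
 [ 0.7066817  -0.03770217]]
 scene 2170 0.13017048419772959 ((0.6429690718650818, -0.12849938869476318), (0.1330709308385849, 0.1817406266927719), 0.45599693059921265) 
 [[ 0.57571256 -0.03816148]
 [ 0.5771589  -0.21989635]
 [ 0.7102256  -0.21883729]
 [ 0.7087792  -0.03710243]]
timer [ 0.457 -0.163  0.02 ] [ 0.513 -0.107  0.054]
jar [0.596 0.393 0.02 ] [0.686 0.479 0.13 ]
candle [0.442 0.42  0.022] [0.508 0.485 0.067]
tom [ 0.578 -0.432  0.02 ] [ 0.649 -0.361  0.075]
toaster [0.664 0.006 0.02 ] [1.078 0.271 0.197]
garlic [ 0.639 -0.163  0.143] [ 0.686 -0.111  0.181]
```

View pics/tc.png

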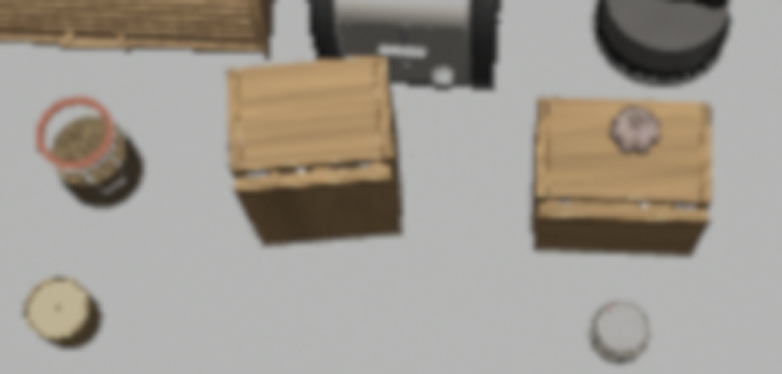

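Both views put the tall cupboard's front face along (0.565,0.258)→(0.586,0.100), with yaw about 7.7°. The press point is therefore about (0.582,0.131,0.160). The size checks out at 160 mm wide and 0.19 high. I'll close the gripper and stage in front of the door, above its height.

>>> play_rows(deltas=[[0.027,-0.054,0,0,0,0.012],[0.027,-0.054,0,0,0,0.012],[0.027,-0.054,0,0,0,0.012],[0.027,-0.054,0,0,0,0.012],[0.027,-0.054,0,0,0,0.012],[0.027,-0.054,0,0,0,0.012],[0.027,-0.054,0,0,0,0.012],[0.027,-0.054,0,0,0,0.012],[0.027,-0.054,0,0,0,0.012],[0.027,-0.054,0,0,0,0.012]], gripper=-1)

```text
clock: 1.1
tool_pos: [0.4253, 0.2079, 0.2456]
orientation: [-180.0, -0.0, 3.7]
force: [1.1, 1.0, -0.7]
opening: 0.0128
gripper_force: 0.0
```

>>> play_rows(deltas=[[0.027,-0.054,0,0,0,0.012],[0.027,-0.054,0,0,0,0.011],[0,0,0,0,0,0]])

```text
clock: 1.4
tool_pos: [0.4693, 0.1189, 0.2452]
orientation: [179.9, 0.1, 7.5]
force: [0.1, -0.2, -0.3]
opening: 0.0005
gripper_force: 0.0
```

>>> play_rows(deltas=[[0,0,-0.05,0,0,0],[0,0,-0.05,0,0,0],[0.05,0.0067,0,0,0,0],[0.05,0.0067,0,0,0,0],[0,0,0,0,0,0]])

```text
clock: 1.9
tool_pos: [0.5516, 0.135, 0.1642]
orientation: [179.9, 0.0, 7.7]
force: [-0.8, -0.3, -0.6]
opening: 0.0005
gripper_force: 0.0
```

>>> play_rows(deltas=[[0.01,0.0013,0,0,0,0],[0,0,0,0,0,0]])

```text
clock: 2.1
tool_pos: [0.5564, 0.1354, 0.1652]
orientation: [180.0, 0.0, 7.7]
force: [-0.4, -0.2, 0.2]
opening: 0.0007
gripper_force: 0.0
```

>>> play_rows(deltas=[[0.006,0.0008,0,0,0,0],[0,0,0,0,0,0]])

```text
clock: 2.3
tool_pos: [0.5611, 0.136, 0.166]
orientation: [-180.0, -0.0, 7.7]
force: [1.0, -0.9, 0.2]
opening: 0.0005
gripper_force: 0.0
```

>>> play_rows(deltas=[[0.006,0.0,0,0,0,0],[0,0,0,0,0,0]])

```text
clock: 2.5
tool_pos: [0.5661, 0.1359, 0.1659]
orientation: [-180.0, -0.0, 7.7]
force: [0.1, 1.1, -0.4]
opening: 0.0003
gripper_force: 0.0
```

>>> play_rows(deltas=[[0.004,0.0,0,0,0,0],[0,0,0,0,0,0]])

```text
clock: 2.7
tool_pos: [0.5693, 0.1358, 0.1656]
orientation: [-180.0, -0.0, 7.7]
force: [-0.6, 0.3, 0.2]
opening: 0.0005
gripper_force: 0.0
```

>>> play_rows(deltas=[[0.004,0.0,0,0,0,0],[0,0,0,0,0,0]])

```text
clock: 2.9
tool_pos: [0.5725, 0.1358, 0.1655]
orientation: [180.0, -0.0, 7.7]
force: [-0.0, -0.6, 1.0]
opening: 0.0003
gripper_force: 0.0
```

>>> play_rows(deltas=[[0.004,0.0,0,0,0,0],[0,0,0,0,0,0]])

```text
clock: 3.1
tool_pos: [0.5753, 0.1357, 0.1654]
orientation: [180.0, 0.0, 7.7]
force: [-1.0, -0.1, 0.7]
opening: 0.0006
gripper_force: 0.8
```

>>> play_rows(deltas=[[0.003,0.0,0,0,0,0],[0,0,0,0,0,0]])

```text
clock: 3.3
tool_pos: [0.5776, 0.1357, 0.1654]
orientation: [180.0, 0.0, 7.7]
force: [-3.7, 0.2, 1.0]
opening: 0.0002
gripper_force: 1.5
```

>>> play_rows(deltas=[[0.003,0.0,0,0,0,0],[0,0,0,0,0,0]])

```text
clock: 3.5
tool_pos: [0.5784, 0.135, 0.165]
orientation: [179.9, 0.2, 7.7]
force: [-8.7, -2.1, 4.4]
opening: 0.0006
gripper_force: 4.7
```

>>> play_rows(deltas=[[0.001,0.0,0,0,0,0],[0,0,0,0,0,0]])

```text
clock: 3.7
tool_pos: [0.5785, 0.1347, 0.1649]
orientation: [179.9, 0.3, 7.7]
force: [-12.4, -0.6, 4.7]
opening: 0.0005
gripper_force: 5.8
```

The force has climbed to 12 N and the finger has stopped, so the door is at its stop and the catch should have released. I'll draw back.

>>> play_rows(deltas=[[-0.06,-0.012,0,0,0,0],[-0.06,-0.012,0,0,0,0],[-0.06,-0.012,0,0,0,0],[0,0,0.06,0,0,0],[0,0,0.06,0,0,0],[0,0,0,0,0,0],[0,0,0,0,0,0]])

```text
clock: 4.4
tool_pos: [0.438, 0.1076, 0.2633]
orientation: [-179.9, -0.2, 7.7]
force: [-1.0, 0.3, -0.7]
opening: 0.0003
gripper_force: 0.0
```

Run:
```python
from h import *
im,W=pts('top'); cv2.imwrite('pics/t2.png',cv2.resize(im[120:260,180:410],None,fx=3.4,fy=3.4,interpolation=2))
P=W[135:240,235:320].reshape(-1,3)
P=P[(P[:,2]>.175)&(P[:,2]<.2)]
n=np.array([.991,.134]);e=np.array([.134,-.991]);H=np.array([.572,.257])
q=np.c_[(P[:,:2]-H)@e,(P[:,:2]-H)@n]
D=q[q[:,1]<-9]; print(len(D),D.min(0),D.max(0)); f=np.polyfit(D[:,0],D[:,1],1); print('theta',np.arctan(-f[0]),f)
print(get_obs()['tool_pos'])
```

```text
Traceback (most recent call last):
ValueError: zero-size array to reduction operation minimum which has no identity
```

View pics/t2.png

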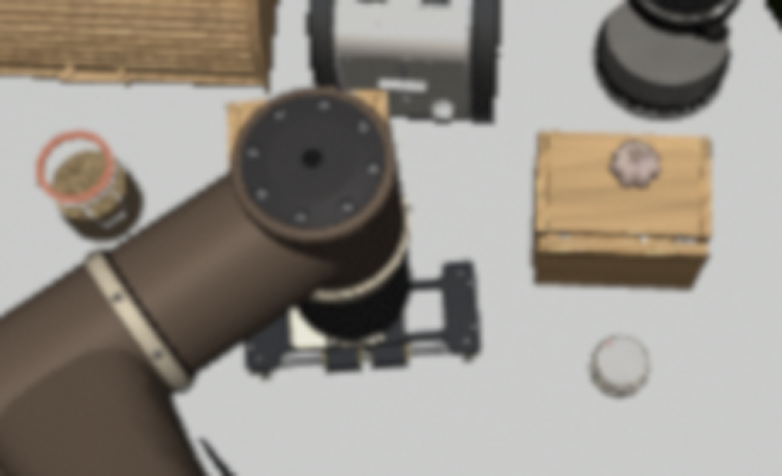

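The arm hides the tall cupboard from the top camera. I'll use the scene and wrist views instead.

Run:
```python
from h import *
out=[]
n=np.array([.991,.134]);e=np.array([.134,-.991]);H=np.array([.572,.257])
for c in('scene','wrist'):
    im,W=pts(c)
    out.append(im)
    P=W.reshape(-1,3); q=np.c_[(P[:,:2]-H)@e,(P[:,:2]-H)@n,P[:,2]]
    D=q[(q[:,2]>.182)&(q[:,2]<.194)&(q[:,1]<-7)&(q[:,1]>-120)&(q[:,0]>-20)&(q[:,0]<170)]
    if len(D)>5:
        f=np.polyfit(D[:,0],D[:,1],1); print(c,len(D),D.min(0),D.max(0),'theta',np.arctan(-f[0]),f)
cv2.imwrite('pics/s3.png',np.vstack([cv2.resize(out[0],(480,300)),cv2.resize(out[1],(480,300))]))
```

```text
(no output)
```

View pics/s3.png

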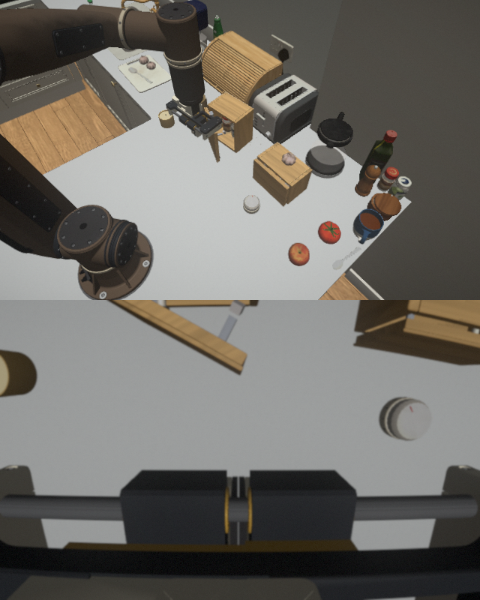

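The door has sprung ajar: its top edge is visible in the wrist view, ending near (243,365) of the composite. My filter had its units wrong, so I'll measure the angle again.

Run:
```python
from h import *
n=np.array([.991,.134]);e=np.array([.134,-.991]);H=np.array([.572,.257])
im,W=pts('wrist')
P=W.reshape(-1,3); q=np.c_[(P[:,:2]-H)@e,(P[:,:2]-H)@n,P[:,2]]*1000
D=q[(q[:,2]>180)&(q[:,2]<194)&(q[:,1]<-7)&(q[:,1]>-130)&(q[:,0]>-20)&(q[:,0]<175)]
f=np.polyfit(D[:,0],D[:,1],1); print(len(D),D.min(0),D.max(0),'theta',np.arctan(-f[0]),f)
G=q.reshape(400,640,3)
for u,v in[(312,30),(318,12),(330,10),(300,80)]: print(u,v,G[v,u].round())
cv2.imwrite('pics/w4.png',im[:200,100:500].repeat(2,0).repeat(2,1))
```

```text
4294 [ 37.05397362 -78.0638185  180.09435685] [139.24750151 -25.18204341 189.26381629] theta 0.4717634609230229 [-0.51018637 -1.20491613]
312 30 [129. -35. 144.]
318 12 [133. -26. 153.]
330 10 [146.  14.  -0.]
300 80 [122. -71. 186.]
```

View pics/w4.png

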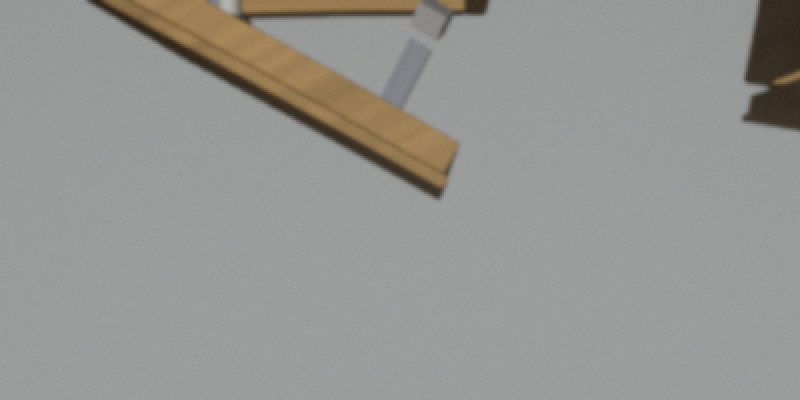

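The door stands at about 0.47 rad. A catch rod shows in the gap at e≈130 mm, with its top at z≈0.15. I'll check heights in the gap before inserting.

Run:
```python
from h import *
n=np.array([.991,.134]);e=np.array([.134,-.991]);H=np.array([.572,.257])
im,W=pts('wrist')
q=np.c_[(W.reshape(-1,3)[:,:2]-H)@e,(W.reshape(-1,3)[:,:2]-H)@n,W.reshape(-1,3)[:,2]]*1000
G=q.reshape(400,640,3)
for u,v in[(214,2),(218,5),(208,1),(293,48),(300,35),(306,25),(315,9),(320,4)]: print(u,v,G[v,u].round(),im[v,u])
for E,N in[(98,-17),(104,-20)]: print(E,N,H+E/1e3*e+N/1e3*n)
print(get_obs()['tool_pos'])
```

```text
214 2 [ 65. -19. 153.] [170 174 176]
218 5 [ 67. -20. 151.] [116 123 128]
208 1 [ 61. -18. 151.] [128 132 134]
293 48 [116. -47. 144.] [133 130 127]
300 35 [121. -38. 143.] [134 130 127]
306 25 [125. -32. 145.] [136 131 127]
315 9 [131. -24. 154.] [135 138 140]
320 4 [134. -20. 150.] [ 95  95 100]
98 -17 [0.568285 0.157604]
104 -20 [0.566116 0.151256]
[0.43682636 0.10676021 0.26061721]
```

>>> play_rows(deltas=[[0.0406,0.0148,0,0,0,-0.019],[0.0406,0.0148,0,0,0,-0.019],[0.0406,0.0148,0,0,0,-0.019],[0.0406,0.0148,0,0,0,-0.019],[0,0,0,0,0,0],[0,0,0,0,0,0]])

```text
clock: 5.25
tool_pos: [0.5671, 0.1542, 0.2595]
orientation: [179.9, 0.2, -6.0]
force: [-0.4, -0.2, -0.1]
opening: 0.0006
gripper_force: 0.0
```

>>> play_rows(deltas=[[0,0,-0.03,0,0,0],[0,0,-0.03,0,0,0],[0,0,0,0,0,0]])

```text
clock: 5.55
tool_pos: [0.5644, 0.1532, 0.2104]
orientation: [179.8, 0.3, -6.0]
force: [-0.5, -1.1, 0.1]
opening: 0.0005
gripper_force: 0.0
```

>>> play_rows(deltas=[[0.002,0,-0.02,0,0,0],[0,0,-0.02,0,0,0],[0,0,0,0,0,0]])

```text
clock: 5.85
tool_pos: [0.5674, 0.1538, 0.1808]
orientation: [179.9, 0.1, -6.0]
force: [-0.1, 0.5, -0.2]
opening: 0.0006
gripper_force: 0.0
```

Run:
```python
import numpy as np
n=np.array([.991,.134]);e=np.array([.134,-.991]);H=np.array([.572,.257])
for t in np.arange(.5,1.7,.1):
    d=np.cos(t)*e-np.sin(t)*n; i=np.cos(t)*n+np.sin(t)*e
    print(round(t,2),(H+.112*d+.0165*i).round(4),round(7.7-np.degrees(t),1))
```

```text
0.5 [0.5474 0.1465] -20.9
0.6 [0.5365 0.1495] -26.7
0.7 [0.5259 0.1536] -32.4
0.8 [0.5158 0.1587] -38.1
0.9 [0.5063 0.1648] -43.9
1.0 [0.4974 0.1718] -49.6
1.1 [0.4893 0.1797] -55.3
1.2 [0.482  0.1884] -61.1
1.3 [0.4756 0.1977] -66.8
1.4 [0.4701 0.2076] -72.5
1.5 [0.4657 0.218 ] -78.2
1.6 [0.4623 0.2288] -84.0
```

The finger is in the gap with no contact. I'll push the door out along its arc.

>>> play_rows(deltas=[[-0.0095,-0.0014,0,0,0,-0.029],[-0.0095,-0.0014,0,0,0,-0.029],[-0.0095,-0.0014,0,0,0,-0.029],[-0.0095,-0.0014,0,0,0,-0.029],[0,0,0,0,0,0]])

```text
clock: 6.35
tool_pos: [0.5379, 0.1499, 0.1835]
orientation: [-179.9, -0.1, -26.9]
force: [0.2, 0.3, -0.1]
opening: 0.0006
gripper_force: 0.0
```

>>> play_rows(deltas=[[-0.0066,0.0026,0,0,0,-0.0159],[-0.0066,0.0026,0,0,0,-0.0159],[-0.0063,0.0032,0,0,0,-0.0159],[-0.0063,0.0032,0,0,0,-0.0159],[-0.0059,0.0038,0,0,0,-0.0159],[-0.0059,0.0038,0,0,0,-0.0159],[-0.0056,0.0044,0,0,0,-0.0159],[-0.0056,0.0044,0,0,0,-0.0159]])

```text
clock: 7.15
tool_pos: [0.4998, 0.1726, 0.1829]
orientation: [-179.9, -0.0, -49.7]
force: [0.9, -0.6, 0.2]
opening: 0.0006
gripper_force: 0.5
```

>>> play_rows(deltas=[[-0.0051,0.0049,-0.001,0,0,-0.0159],[-0.0051,0.0049,0,0,0,-0.0159],[-0.0046,0.0054,0,0,0,-0.0159],[-0.0046,0.0054,0,0,0,-0.0159],[-0.004,0.0058,0,0,0,-0.0159],[-0.004,0.0058,0,0,0,-0.0159],[-0.0034,0.0062,0,0,0,-0.0159],[-0.0034,0.0062,0,0,0,-0.0159],[-0.0028,0.0065,0,0,0,-0.0159],[-0.0028,0.0065,0,0,0,-0.0159]])

```text
clock: 8.15
tool_pos: [0.4678, 0.2187, 0.182]
orientation: [-179.9, 0.0, -78.3]
force: [1.0, -0.6, 0.1]
opening: 0.0002
gripper_force: 0.5
```

>>> play_rows(deltas=[[-0.001,0.003,0,0,0,0],[0,0,0,0,0,0],[0,0,0,0,0,0],[0,0,0,0,0,0]])

```text
clock: 8.55
tool_pos: [0.4665, 0.2207, 0.1809]
orientation: [-180.0, 0.0, -78.3]
force: [-1.3, -0.3, 0.4]
opening: 0.0007
gripper_force: 0.0
```

I'll back off from the door, raise the arm and look.

>>> play_rows(deltas=[[-0.002,-0.02,0,0,0,0],[-0.002,-0.06,0,0,0,0],[0,0,0.06,0,0,0],[0,0,0.06,0,0,0],[0,-0.06,0,0,0,0],[0,-0.06,0,0,0,0],[0,-0.06,0,0,0,0],[0,0,0,0,0,0]])

```text
clock: 9.35
tool_pos: [0.462, 0.0079, 0.277]
orientation: [180.0, -0.0, -78.6]
force: [0.2, 1.0, 0.1]
opening: 0.0003
gripper_force: 0.0
```

Run:
```python
from h import *
n=np.array([.991,.134]);e=np.array([.134,-.991]);H=np.array([.572,.257])
for c in('top','scene','wrist'):
    im,W=pts(c); P=W.reshape(-1,3)
    q=np.c_[(P[:,:2]-H)@e,(P[:,:2]-H)@n,P[:,2]]*1000
    D=q[(q[:,2]>178)&(q[:,2]<194)&(q[:,1]<-12)&(q[:,1]>-165)&(q[:,0]>-40)&(q[:,0]<70)]
    if len(D)>20:
        f=np.polyfit(D[:,1],D[:,0],1); print(c,len(D),D.min(0),D.max(0),'theta',np.pi/2+np.arctan(f[0]))
    if c=='top': cv2.imwrite('pics/t5.png',cv2.resize(im[120:260,180:460],None,fx=2.8,fy=2.8))
```

```text
scene 240 [  -6.44710079 -151.92026763  178.13451301] [ 13.17397326 -12.20689992 191.70263006] theta 1.5519914968076653
```

View pics/t5.png

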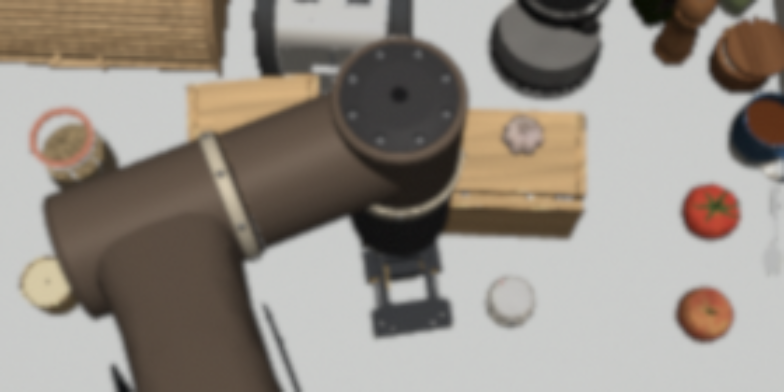

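The scene depth puts the door at about 1.5 rad. The picture shows the lower cupboard shut, the timer, garlic, tomato, apple, jar and candle in place, and the arm clear of everything. Handing in.

```bash
python3 -c "
from plant import *
print(close_job())"
```

```text
the job is handed in; nothing more can be done
None
```

The taller cupboard's door was pressed, sprang ajar to about 0.47 rad by itself, and was pushed open to about 1.5 rad; the lower cupboard looked shut and the bystanders undisturbed when I handed in at about 9.5 s, though no verdict came back.

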